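# Slide the book rack's plate up to the book and clamp it

### The job

The sliding plate of the book rack has been left away from the thick book. Make sure its clamp knob is slack (it may or may not be tight now), slide the plate gently towards the side where the book stands until the book is held snug and square between plate and end wall, then turn the knob fully clockwise to its stop to lock the plate there. Do not squeeze the book hard, and leave the pencil tin and the computer mouse where they are.

Things in the scene. Friction and masses are not known exactly. Their poses are not given: they have to be found in the camera images.
- rack: wooden board 275 (x) by 370 (y) by 16 mm thick, fixed to the desk, with an upright aluminium wall at either y end (inner faces at y = -165 and +165 mm, 10 mm thick, x from -55 to 95 mm, top 166 mm above the desk). Origin at desk height; x points away from the robot when the yaw is 0, y runs along the slide, z up. The book and the tin stand on the board's top face, 16 mm above the origin.
- carriage: sliding aluminium part of the rack: an upright plate 10 mm thick (y from -5 to +5 mm, x from -50 to 80 mm, top at z = 165 mm), joined along its foot to a block at the robot's side (x from -170 to -100 mm, y from -30 to 30 mm, z from 20 to 50 mm) that carries the clamp knob. Axes as the rack's; its origin is the rack's origin shifted along the rack's y by plate_slide.
- plate_slide (a joint): position of the sliding plate along the rack's y in m; 0 in the middle of the board, -0.13 to 0.13; it grows towards the robot's left. It drags by about 2 N when the clamp is slack and is held by friction when the clamp is tight.
- clamp (a joint): turn of the clamp knob in rad, 0 = fully slack, 3.0 = tight against its stop; clockwise seen from above the knob (looking down its axis) makes it grow. Below 1.0 the plate slides freely; above that its clamp presses ever harder. It takes about 0.15 to 0.25 N m to turn, and stays where it is left.
- knob_grip (a point): middle of the knob's grip, a black bar 64 mm long, 18 mm thick, 24 mm high with 18 mm of free height below it round an 18 mm stem. The point turns with the knob: z is the knob's axis pointing outwards, tilted 35 degrees from vertical towards the robot (rack -x); x runs along the bar, y across its thickness. In the carriage's frame it lies at x -169, y 0, z 94 mm.
- book: thick grey book standing upright on the board, 150 (x) by 44 (y, its thickness) by 200 mm (z), 0.4 to 0.8 kg; origin at the centre of its underside. It stands near one of the end walls, left or right, a little askew and not touching the wall.
- tin: closed steel pencil tin, 110 by 56 by 56 mm, lying on the board on the other side of the plate from the book; origin at the centre of its underside
- mouse: white computer mouse, 104 by 60 by 34 mm; a bystander right of and nearer than the rack; origin under its centre
Things that resemble listed ones, but are neither listed nor needed, are in the scene too. Of the things like the book, leave any that is green; of the rest the larger one is meant.

How it is judged:
On the way:
1. the plate is brought up to the book, and the book to the end wall, while the clamp is slack (value of joint clamp below 1.6 rad and ((y of book in the frame of rack above 0.05 m and value of joint plate_slide above 0.1135 m) or (y of book in the frame of rack below -0.05 m and value of joint plate_slide below -0.1135 m))), for 0.1 s.
At the end, for the whole second after the job is handed in: The book stands upright on the board between the plate and its end wall with no more than 2.5 mm of play in all (plate_slide beyond 0.1135 m towards the book's side), at rest, and the clamp knob is turned to within 0.3 rad of its stop (((y of book in the frame of rack above 0.05 m and value of joint plate_slide above 0.1135 m) or (y of book in the frame of rack below -0.05 m and value of joint plate_slide below -0.1135 m)) and value of joint clamp above 2.7 rad and x of book in the frame of rack between -0.03 and 0.07 m and angle between book's own z axis and vertical below 0.06 rad and z of book in the frame of rack below 0.022 m and linear speed of book below 0.01 m/s); the robot touches nothing.
It fails at once if the book is squeezed with more than 45 N (contact force between carriage and book above 45 N).
It fails at once if the tin or the mouse is moved by more than 30 mm (distance of any of tin, mouse from where it was at the start of the episode above 0.03 m).
It also fails if it takes over 58 s, if anything falls off the work surface, if the arm or the gripper's body presses on something with over 40 N, if the wrist force passes 120 N, or if a joint passes its speed limit or range.

### The arm

A 7-joint arm with a two-finger parallel gripper is mounted at the origin on the work surface. World frame = base frame: x ahead of the robot, y to its left, z up, the work surface at z = 0. Lengths are in m, angles in rad, forces in N, time in s.
With the tool pointing down it reaches from about 0.35 to 0.9 m from the base axis. Payload 7.2 kg.
Tool frame: the origin (TCP) lies midway between the tips of the shut fingers; the grasp point (between the pads) lies 19 mm behind it; z points along the fingers, y is the line along which they close (so a half turn about z gives the same grasp; the last joint's range is limited). The gripper opens to 88 mm and grips with 3 to 60 N. Pads are 20 mm wide; open, the fingers measure 115 mm over their backs; the gripper's body (75 mm by 178 mm) begins 61 mm behind the grasp point.
Start: joints at [-1.349, 0.411, -0.013, 1.596, 0.006, 1.134, -0.082], TCP at [0.179, 0.599, 0.223] pointing down, gripper open.
Joint ranges: [-2.95, 2.95], [-0.29, 1.99], [-1.47, 1.44], [0.14, 2.54], [-1.03, 4.17], [0.13, 1.85], [-2.86, 2.86]. Speed limits (rad/s): [2.39, 2.39, 3.01, 3.01, 3.14, 3.14, 3.14].

### API

Orientations are given as [roll, pitch, yaw] about the fixed x, y, z axes, in that order (R = Rz(yaw) Ry(pitch) Rx(roll)).
In Python, from bench import robot gives the robot as it stands. The module is installed in compiled form; this text tells all that it offers.
- The arm moves only by the shell command python3 -m crank 'ROWS'. ROWS is JSON, a list that holds one entry, the list of rows, each a list of 7 numbers: the shift along the tool's x, y, z in units of 3 cm (1.0 is 3 cm), then the turn, a rotation vector about the tool's x, y, z in units of 0.12 rad (1.0 is 0.12 rad), then the opening, from -1 (shut) to 1 (fully open). In form: [[[tx, ty, tz, rx, ry, rz, hand], ...]]. A call has 1 to 12 rows; each row shifts and turns the commanded pose from where the row before left it, along the tool's axes as they then stand; what a row does not reach is not made up. A row lasts 1/10 s, in which the tool goes at most 50 mm and 8.59 degrees, less where a joint would pass 70% of its speed; a pose out of reach is approached as far as the arm can. A call with a number of a shift or a turn outside -1 to 1 is refused whole. A call with a gripper value outside its range is refused whole. The fingers move at their own pace and stop on an object; the grip force is fixed at half the most. Time passes only in rows, so rows that do not move let the fingers close. It gives the time, the measured TCP pose, the force, the opening and the grip force at its end, in the units of the state.
- robot.get_obs(): the state, without advancing time (a new reading comes with each control period).
- robot.camera(name): name is "side" or "top" or "wrist"; returns a dict with "frame" (400x640x3 uint8, red, green, blue), "fx", "fy", "cx", "cy" (pixels), "distortion" ([k1, k2, p1, p2, k3] as OpenCV has them; the pictures are not rectified), "origin" and "orientation" of the camera in the world. Camera axes: x right, y up, looking along -z (the intrinsics and any distortion apply to the point x, -y, -z); pixel columns grow to the right and rows downward; lengths in m; the calibration is good to about 2 mm. A picture is of the moment at which its call begins. There is no depth.
- robot.sign_off(): hands the job in; it is judged then, once.
The state is a dict: "t": time; "joints": joint angles; "qd": joint speeds; "effort": joint torques, N m; "tool_pos": TCP position; "eef_rot": TCP orientation; "contact_force": force on the tool from outside, world axes, zero at the start; "moment": the same for the moment, N m; "grip_width": finger opening in m; "grasp_force": force on a finger pad.
Only numpy, scipy, OpenCV 4.12 (cv2) and the standard library are available. Lean on these libraries where they do the work, as an engineer would, in place of code of your own. Each camera call takes 0.05 s, during which the arm holds its last target. There are 200 camera calls.

## Working session

There is one attempt and no reset: what is moved stays moved. The work goes in short steps, Python scripts to look and compute and a shell command to move; the robot and the scene stay as the last step left them, time stands still between calls to the robot, and variables do not carry over. Pictures are saved under pics/ and viewed, at most 10 in all, crops included, and the job is handed in when it is done.

```bash
mkdir -p pics; cat > h.py <<'E'
import numpy as np, cv2
from scipy.spatial.transform import Rotation as R
from bench import robot
def cam(name,fn=None):
    c=robot.camera(name)
    if fn: cv2.imwrite('pics/'+fn,c['frame'][:,:,::-1])
    return c
E
python3 - <<'E'
from h import *
import pickle
D={}
for n in ('side','top'):
    c=cam(n,n+'0.png'); D[n]=c
    print(n,{k:np.round(v,4).tolist() for k,v in c.items() if k!='frame'})
pickle.dump(D,open('d0.pkl','wb'))
print(robot.get_obs())
E
```

```text
side {'fx': 518.3435, 'fy': 518.3435, 'cx': 326.1601, 'cy': 195.0677, 'distortion': [0.0086, 0.0, 0.0, 0.0, 0.0], 'origin': [1.4032, 0.1295, 1.0953], 'orientation': [0.7186, 0.0089, 1.7025]}
top {'fx': 472.4589, 'fy': 472.4589, 'cx': 319.3487, 'cy': 193.8875, 'distortion': [-0.1368, 0.0, 0.0, 0.0, 0.0], 'origin': [0.3635, 0.0299, 1.1049], 'orientation': [0.1795, 0.0018, -1.5942]}
{'t': 0.1, 'joints': array([-1.34918637,  0.41182679, -0.0127197 ,  1.59692438,  0.00557993,
        1.13432307, -0.08220035]), 'qd': array([ 1.70342048e-05, -3.27599536e-03, -2.30741371e-03, -3.35603481e-03,
        1.61751651e-03, -1.33367800e-03, -1.77940268e-03]), 'effort': array([ 2.96286111e-03, -5.89103365e+01,  6.43820129e-01, -2.91711634e+01,
       -5.38182131e-02,  1.45668423e-02,  5.06900130e-05]), 'tool_pos': array([0.17850397, 0.59849869, 0.22190358]), 'eef_rot': array([-3.14014858e+00,  8.08443482e-05,  2.85180498e+00]), 'contact_force': array([ 0.07994577, -0.99806534, -0.34270085]), 'moment': array([-0.01935667,  0.010738  ,  0.00946379]), 'grasp_force': 0.0, 'grip_width': 0.08762653601750403}
```

View pics/side0.png

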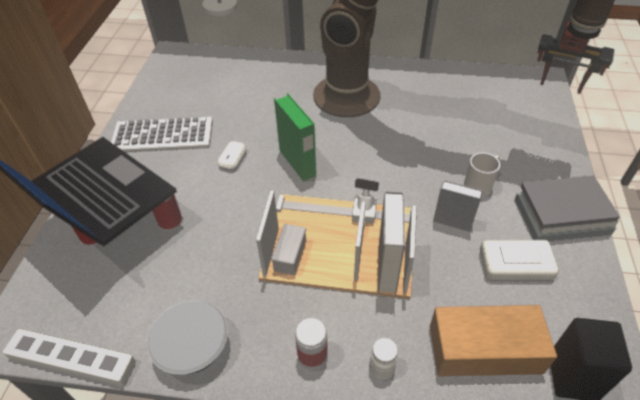

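View pics/top0.png

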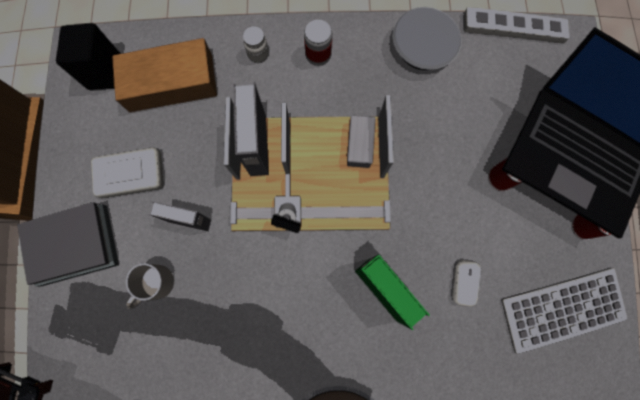

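The things like the book are: the grey one in the rack (top 250,130; side 392,240), the small grey one outside it (top 180,215; side 458,205), the green one (top 393,290) and the flat dark book (top 68,245). The grey one standing in the rack, at the robot's left, is the larger of the non-green ones and fits the description. I'll confirm this in enlarged crops.

```bash
python3 - <<'E'
import pickle,cv2
D=pickle.load(open('d0.pkl','rb'))
t=D['top']['frame'][85:240,220:400,::-1]; s=D['side']['frame'][172:302,250:425,::-1]
cv2.imwrite('pics/topc.png',cv2.resize(t,None,fx=3.8,fy=3.8,interpolation=cv2.INTER_CUBIC))
cv2.imwrite('pics/sidec.png',cv2.resize(s,None,fx=4.5,fy=4.5,interpolation=cv2.INTER_CUBIC))
E
```

```text
(no output)
```

View pics/topc.png

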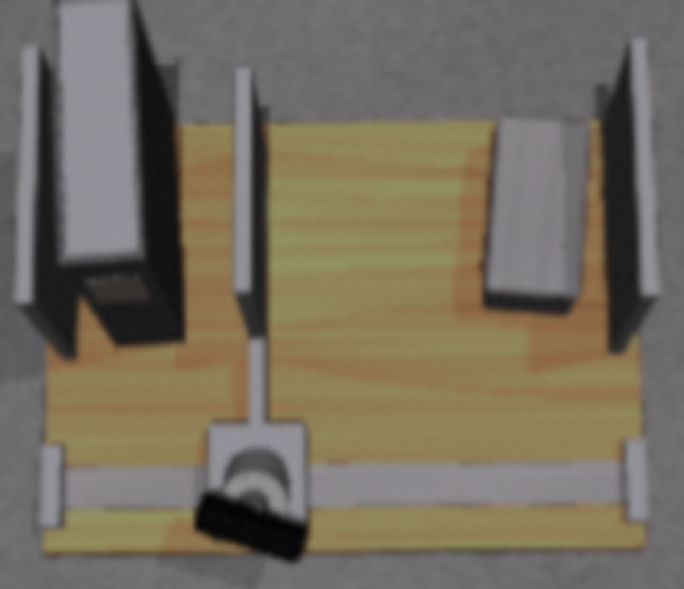

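View pics/sidec.png

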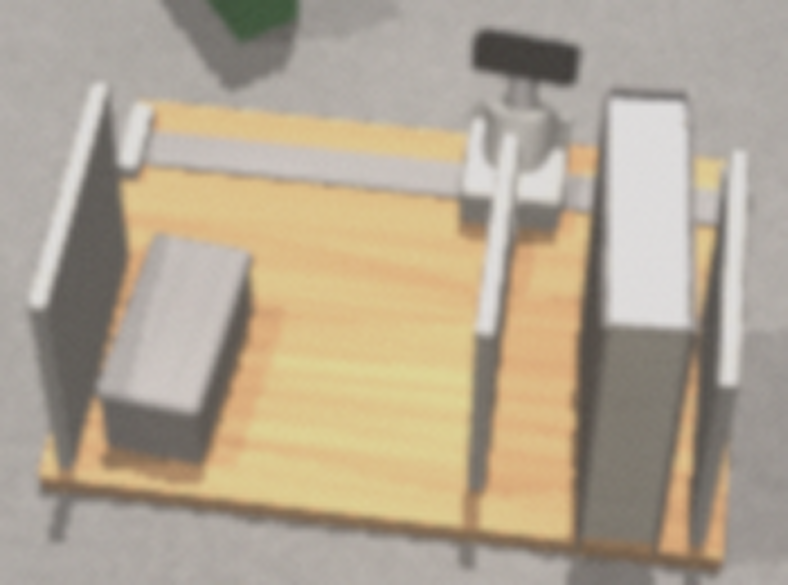

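The crops confirm it: the large grey book stands between the left wall and the plate (topc 100,170; sidec 645,210). The tin is on the other side (topc 535,215), and the black knob bar is at topc (252,525) and sidec (527,57).

```bash
cat >> h.py <<'E'
def proj(c,P):
    P=np.atleast_2d(P); Q=(P-c['origin'])@R.from_euler('xyz',c['orientation']).as_matrix()
    Q=Q*[1,-1,-1]; K=np.array([[c['fx'],0,c['cx']],[0,c['fy'],c['cy']],[0,0,1]])
    return cv2.projectPoints(Q.reshape(-1,1,3),np.zeros(3),np.zeros(3),K,np.array(c['distortion']))[0].reshape(-1,2)
def tri(cs,px):
    from scipy.optimize import least_squares
    f=lambda P:np.concatenate([proj(c,P)[0]-p for c,p in zip(cs,px)])
    r=least_squares(f,[.6,.1,.1]); return r.x,r.fun
E
python3 - <<'E'
from h import *
import pickle
from scipy.optimize import least_squares
D=pickle.load(open('d0.pkl','rb')); T,S=D['top'],D['side']
ft=lambda a:np.array([220,85])+(np.array(a,float)+.5)/3.8-.5
fs=lambda a:np.array([250,172])+(np.array(a,float)+.5)/4.5-.5
z=.166
W=[(.095,.175,z),(.095,.165,z),(-.055,.175,z),(-.055,.165,z),(-.055,-.165,z),(-.055,-.175,z),(.095,-.165,z),(.095,-.175,z)]
wt=ft([(25,47),(40,47),(15,303),(33,303),(637,295),(658,295),(632,40),(645,40)])
ws=fs([(738,385),(722,383),(747,152),(733,152),(107,85),(97,85),(48,303),(33,303)])
Pl=[(-.05,.005,.165),(-.05,-.005,.165),(.08,.005,.165),(.08,-.005,.165)]
pt=ft([(233,291),(250,292),(236,70),(251,70)]); ps=fs([(517,135),(502,135),(493,333),(474,330)])
def tf(p,L): return R.from_euler('z',p[3]).apply(np.array(L))+[p[0],p[1],p[2]]
def f(p):
    sh=np.array([0,p[4],0]); A=tf(p,W);B=tf(p,np.array(Pl)+sh)
    return np.concatenate([(proj(T,A)-wt).ravel(),(proj(S,A)-ws).ravel(),(proj(T,B)-pt).ravel(),(proj(S,B)-ps).ravel()])
r=least_squares(f,[.6,.1,0,0,0.05],loss='soft_l1'); p=r.x
print('rack x y z yaw slide',p.round(4),'rms',np.sqrt(np.mean(f(p)**2)))
kt,ks=ft([[(205,492),(308,528),(298,560),(195,525)]])[0],fs([[(480,30),(580,45),(575,84),(472,68)]])[0]
print('knob tri',tri([T,S],[kt.mean(0),ks.mean(0)]))
a=np.radians(35)
def knob(p,c):
    k=tf(p,[(-.169,p[4],.094)])[0]
    # z axis outward tilted to -x ; bar x along rack y at angle c
    M=R.from_euler('z',p[3])*R.from_euler('y',-a)*R.from_euler('z',c); return k,M
print('knob model',knob(p,0)[0])
box=np.array([(i*.032,j*.009,k*.012) for i in(-1,1) for j in(-1,1) for k in(-1,1)])
def ang(c):
    k,M=knob(p,c); e=[]
    for C,h in((T,kt),(S,ks)):
        q=cv2.convexHull(proj(C,M.apply(box)+k).astype(np.float32)); 
        m=cv2.minAreaRect(q); n=cv2.minAreaRect(h.astype(np.float32))
        e.append(np.abs(cv2.boxPoints(m)[:,None]-cv2.boxPoints(n)[None]).sum(2).min(1).sum())
    return e
for c in np.arange(0,180,10): print(c,np.round(ang(np.radians(c)),1),end=' ')
# book top from corners
tb=ft([(60,3),(130,3),(140,255),(58,260)]); sb=fs([(608,325),(692,328),(688,98),(608,98)])
# top crop far-left,far-right,near-right,near-left ; side: far/y- , far/y+, near y+, near y-
for i,(x,y) in enumerate([(0,1),(1,0),(2,3),(3,2)]):
    P,e=tri([T,S],[tb[x],sb[y]]); print('\nbook',P.round(4),'rackframe',R.from_euler('z',-p[3]).apply(P-p[:3]).round(4),e.round(1))
E
```

```text
rack x y z yaw slide [ 0.6525  0.0503 -0.0039 -0.0138  0.0504] rms 0.8032616934298699
knob tri (array([0.48466157, 0.10301265, 0.09246329]), array([-0.8473318 ,  0.09121835, -1.03185587,  0.0187091 ]))
knob model [0.48420289 0.10303917 0.09011884]
0 [73.8 41.8] 10 [60.4 36.6] 20 [45.9 28.9] 30 [36.4 21.1] 40 [34.1 14.2] 50 [27.1 10.5] 60 [14.5 10.1] 70 [11.1  9.4] 80 [14.9  8.8] 90 [26.4  8.2] 100 [29.3 10. ] 110 [31.8 12.2] 120 [43.3 14.5] 130 [55.8 16.8] 140 [67.9 19.1] 150 [74.8 24.6] 160 [79.4 26.5] 170 [82.3 33.9] 
book [0.7537 0.1956 0.2106] rackframe [0.0992 0.1467 0.2145] [-1.3  0.1 -1.3  0.1]

book [0.754  0.1577 0.207 ] rackframe [0.1    0.1088 0.2109] [-0.9  0.1 -0.9  0. ]

book [0.6134 0.1503 0.2079] rackframe [-0.0405  0.0995  0.2118] [-0.4  0.  -0.5  0. ]

book [0.6111 0.1915 0.2112] rackframe [-0.0434  0.1406  0.2151] [ 0.1 -0.   0.1 -0. ]
```

```bash
cat >> h.py <<'E'
a=np.radians(35); YAW=-.0138
KM=R.from_euler('z',YAW)*R.from_euler('y',-a); KZ=KM.apply([0,0,1])
def tool(c,flip=1):  # tool rotation gripping bar at angle c(deg) 
    M=(KM*R.from_euler('z',c,degrees=True)).as_matrix(); y=flip*M[:,1]; z=-M[:,2]
    return R.from_matrix(np.c_[np.cross(y,z),y,z])
def plan(pos,rot=None):
    o=robot.get_obs(); Rt=R.from_euler('xyz',o['eef_rot'])
    print('tool',o['tool_pos'].round(4),'j',o['joints'].round(2),'F',o['contact_force'].round(1),'M',o['moment'].round(2),'w',round(o['grip_width'],4))
    print('shift units',(Rt.inv().apply(np.array(pos)-o['tool_pos'])/.03).round(2))
    if rot is not None: print('turn units',((Rt.inv()*rot).as_rotvec()/.12).round(2))
E
python3 - <<'E'
from h import *
K=np.array([.4845,.103,.091])
for f in (1,-1): plan(K+.11*KZ+[0,0,.03],tool(70,f))
E
```

```text
tool [0.1785 0.5985 0.2219] j [-1.35  0.41 -0.01  1.6   0.01  1.13 -0.08] F [ 0.1 -1.  -0.3] M [-0.02  0.01  0.01] w 0.0876
shift units [-12.47 -13.49   0.38]
turn units [  2.53  -4.98 -12.06]
tool [0.1785 0.5985 0.2219] j [-1.35  0.41 -0.01  1.6   0.01  1.13 -0.08] F [ 0.1 -1.  -0.3] M [-0.02  0.01  0.01] w 0.0876
shift units [-12.47 -13.49   0.38]
turn units [-5.08 -2.58 13.23]
```

```bash
python3 -m crank '[[[-0.9,-0.95,0,0,0,0,1],[-0.9,-0.95,0,0,0,0,1],[-0.9,-0.95,0,0,0,0,1],[-0.9,-0.95,0,0,0,0,1],[-0.9,-0.95,0,0,0,0,1],[-0.9,-0.95,0,0,0,0,1],[-0.9,-0.95,0,0,0,0,1],[-0.9,-0.95,0,0,0,0,1],[-0.9,-0.95,0,0,0,0,1],[-0.9,-0.95,0,0,0,0,1],[-0.9,-0.95,0,0,0,0,1],[-0.9,-0.95,0,0,0,0,1]]]'
python3 -m crank '[[[-0.9,-0.95,0,0,0,0,1],[-0.5,-0.95,0,0,0,0,1],[0,0,0,-0.36,-0.18,0.94,1],[0,0,0,-0.36,-0.18,0.94,1],[0,0,0,-0.36,-0.18,0.94,1],[0,0,0,-0.36,-0.18,0.94,1],[0,0,0,-0.36,-0.18,0.94,1],[0,0,0,-0.36,-0.18,0.94,1],[0,0,0,-0.36,-0.18,0.94,1],[0,0,0,-0.36,-0.18,0.94,1],[0,0,0,-0.36,-0.18,0.94,1],[0,0,0,-0.36,-0.18,0.94,1]]]'
python3 -m crank '[[[0,0,0,-0.36,-0.18,0.94,1],[0,0,0,-0.36,-0.18,0.94,1],[0,0,0,-0.36,-0.18,0.94,1],[0,0,0,-0.36,-0.18,0.94,1],[0,0,0,0,0,0,1]]]'
python3 - <<'E'
from h import *
K=np.array([.4845,.103,.091])
plan(K+.11*KZ,tool(70,-1))
c=cam('wrist','w1.png'); print(c['origin'],c['orientation'],c['fx'],c['fy'],c['cx'],c['cy'],c['distortion'])
print(proj(c,K))
import pickle; pickle.dump(c,open('w1.pkl','wb'))
E
```

```text
t: 1.3
tool_pos: [0.3917, 0.177, 0.2226]
eef_rot: [3.142, -0.0, 2.852]
contact_force: [1.5, 0.9, 0.0]
grip_width: 0.0879
grasp_force: 0.0
t: 2.5
tool_pos: [0.415, 0.1119, 0.2226]
eef_rot: [2.685, -0.051, 1.71]
contact_force: [-0.3, -0.6, -0.2]
grip_width: 0.0878
grasp_force: 0.0
t: 3.0
tool_pos: [0.4147, 0.1115, 0.2221]
eef_rot: [2.578, -0.174, 1.328]
contact_force: [0.2, -1.2, 0.0]
grip_width: 0.0878
grasp_force: 0.0
tool [0.4147 0.1115 0.2221] j [-0.29 -0.2  -0.31  2.45  0.6   0.45 -1.39] F [ 0.2 -1.2  0. ] M [-0.08  0.53 -0.05] w 0.0878
shift units [-0.43 -0.46  1.26]
turn units [-0.25 -0.11  0.53]
[0.34285735 0.18405076 0.37073128] [-0.08798471 -0.55293859 -0.35030192] 311.8277358942942 311.8277358942942 321.4718297854399 192.1678830895596 [-0.05971827  0.          0.          0.          0.        ]
[[311.81368201 191.2740211 ]]
```

View pics/w1.png

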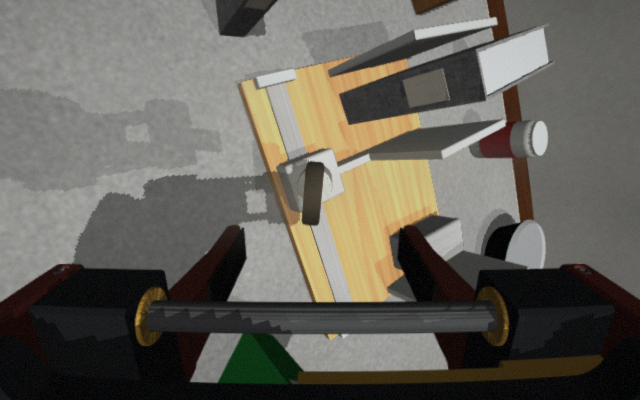

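The wrist view shows the bar at (314,193) against a predicted (312,191). It runs from about (317,163) to (310,224). I'll refine the bar angle from this.

```bash
python3 - <<'E'
from h import *
import pickle
c=pickle.load(open('w1.pkl','rb')); D=pickle.load(open('d0.pkl','rb'))
K=np.array([.4845,.103,.091])
g=c['frame'][150:240,285:345].max(2); m=(g<75).astype(np.uint8)
n,l,s,ce=cv2.connectedComponentsWithStats(m); i=l[45,28]; print(s[i],ce[i]+[285,150])
hull=np.argwhere(l==i)[:,::-1]+[285,150]; r=cv2.minAreaRect(hull.astype(np.float32)); print(r)
print('tri',tri([c,D['top'],D['side']],[ce[i]+[285,150],[286.2,223],[367,184.5]]))
box=np.array([(i*.032,j*.009,k*.012) for i in(-1,1) for j in(-1,1) for k in(-1,1)])
for q in range(55,95,5):
    print(q,np.round(cv2.minAreaRect(proj(c,(KM*R.from_euler('z',q,degrees=True)).apply(box)+K).astype(np.float32)),1) if 0 else cv2.minAreaRect(proj(c,(KM*R.from_euler('z',q,degrees=True)).apply(box)+K).astype(np.float32)))
E
```

```text
[   0    0   60   90 4383] [315.24640657 195.3559206 ]
((314.5, 194.5), (89.0, 59.0), 90.0)
tri (array([0.48477877, 0.09987639, 0.09518792]), array([-0.27312383, -1.09924942,  0.13059006, -0.0256019 , -2.51711783,
       -1.03848947]))
55 ((312.25738525390625, 191.73681640625), (18.531272888183594, 65.70552062988281), 18.478879928588867)
60 ((311.9680480957031, 191.564453125), (18.496166229248047, 65.66764068603516), 13.418128967285156)
65 ((311.4180908203125, 191.47923278808594), (18.4975528717041, 65.62104034423828), 8.7638578414917)
70 ((311.2122497558594, 191.52175903320312), (18.851909637451172, 65.66268157958984), 3.7755982875823975)
75 ((311.229248046875, 191.60592651367188), (65.7441635131836, 19.409578323364258), 88.59380340576172)
80 ((311.2605895996094, 191.69467163085938), (65.8001937866211, 19.938085556030273), 83.4248046875)
85 ((311.3075866699219, 191.78521728515625), (65.82588958740234, 20.433242797851562), 78.27371978759766)
90 ((311.3711853027344, 191.87466430664062), (65.81647491455078, 20.891738891601562), 73.14501190185547)
```

```bash
python3 -m crank '[[[-0.43,-0.46,0.9,-0.25,-0.11,0.45,1],[0,0,0,0,0,0,1],[0,0,0,0,0,0,1]]]'
python3 - <<'E'
from h import *
K=np.array([.4848,.102,.092])
plan(K-.019*KZ,tool(69,-1))
E
```

```text
t: 3.35
tool_pos: [0.4172, 0.1042, 0.2038]
eef_rot: [2.562, -0.177, 1.297]
contact_force: [-0.5, 0.1, -0.1]
grip_width: 0.088
grasp_force: 0.0
tool [0.4172 0.1042 0.2038] j [-0.22 -0.16 -0.39  2.48  0.76  0.41 -1.59] F [-0.5  0.1 -0.1] M [-0.11  0.58  0.01] w 0.088
shift units [-0.13 -0.22  4.98]
turn units [-0.07  0.01  0.45]
```

```bash
python3 -m crank '[[[-0.03,-0.05,0.6,0,0,0.1,1],[-0.03,-0.05,0.6,0,0,0.1,1],[-0.03,-0.05,0.6,0,0,0.1,1],[-0.03,-0.05,0.6,0,0,0.1,1],[-0.03,-0.03,0.6,0,0,0.1,1],[0,0,0,0,0,0,1],[0,0,0,0,0,0,1]]]'
python3 - <<'E'
from h import *
K=np.array([.4848,.102,.092])
plan(K-.019*KZ,tool(69,-1))
E
```

```text
t: 4.05
tool_pos: [0.462, 0.1021, 0.1256]
eef_rot: [2.571, -0.21, 1.245]
contact_force: [0.3, -0.2, 0.4]
grip_width: 0.088
grasp_force: 0.0
tool [0.462  0.1021 0.1256] j [-0.14  0.12 -0.44  2.51  1.59  0.37 -2.44] F [ 0.3 -0.2  0.4] M [-0.09  0.6  -0.  ] w 0.088
shift units [ 0.   -0.01  1.99]
turn units [-0.05  0.01 -0.07]
```

```bash
python3 -m crank '[[[0,0,0.5,0,0,0,1],[0,0,0.5,0,0,0,1],[0,0,0.5,0,0,0,1],[0,0,0.45,0,0,-0.05,1],[0,0,0,0,0,0,0],[0,0,0,0,0,0,-1],[0,0,0,0,0,0,-1],[0,0,0,0,0,0,-1],[0,0,0,0,0,0,-1],[0,0,0,0,0,0,-1]]]'
python3 - <<'E'
from h import *
K=np.array([.4848,.102,.092])
plan(K-.019*KZ,tool(69,-1))
E
```

```text
t: 5.05
tool_pos: [0.4953, 0.102, 0.0776]
eef_rot: [2.569, -0.209, 1.249]
contact_force: [0.1, 0.8, -0.9]
grip_width: 0.0432
grasp_force: 0.0
tool [0.4953 0.102  0.0776] j [-0.09  0.31 -0.46  2.48  1.96  0.45 -2.76] F [ 0.1  0.8 -0.9] M [-0.09  0.61 -0.02] w 0.0432
shift units [-0.01 -0.01  0.04]
turn units [-0.05  0.   -0.04]
```

```bash
python3 -m crank '[[[0,0,0,0,0,0,-1],[0,0,0,0,0,0,-1],[0,0,0,0,0,0,-1],[0,0,0,0,0,0,-1],[0,0,0,0,0,0,-1],[0,0,0,0,0,0,-1]]]'
python3 -m crank '[[[0,0,0,0,0,-0.6,-1],[0,0,0,0,0,-0.6,-1],[0,0,0,0,0,-0.6,-1],[0,0,0,0,0,0,-1]]]'
python3 - <<'E'
from h import *
plan([.4953,.102,.0776],tool(69,-1)); o=robot.get_obs(); print('Maxis',o['moment']@KZ, o['grasp_force'])
E
```

```text
t: 5.65
tool_pos: [0.4956, 0.1018, 0.0775]
eef_rot: [2.569, -0.209, 1.248]
contact_force: [1.6, -1.2, 1.9]
grip_width: 0.018
grasp_force: 30.0
t: 6.05
tool_pos: [0.4958, 0.1017, 0.0776]
eef_rot: [2.541, -0.089, 1.431]
contact_force: [2.9, -2.4, 1.4]
grip_width: 0.0179
grasp_force: 30.0
tool [0.4958 0.1017 0.0776] j [-0.13  0.31 -0.42  2.48  1.98  0.44 -2.56] F [ 2.9 -2.4  1.4] M [-0.56 -0.13 -0.12] w 0.0179
shift units [ 0.01 -0.01 -0.01]
turn units [-0.04 -0.    1.77]
Maxis 0.21914549871339667 30.00191230326891
```

```bash
cat > s.py <<'E'
from h import *
plan([.4958,.1017,.0776],tool(69,-1)); o=robot.get_obs(); print('Maxis',o['moment']@KZ, o['grasp_force'],o['t'])
E
python3 -m crank '[[[0,0,0,0,0,-0.8,-1],[0,0,0,0,0,-0.8,-1],[0,0,0,0,0,-0.8,-1],[0,0,0,0,0,0,-1]]]' >/dev/null; python3 s.py
python3 -m crank '[[[0,0,0,0,0,-0.8,-1],[0,0,0,0,0,-0.8,-1],[0,0,0,0,0,-0.8,-1],[0,0,0,0,0,0,-1]]]' >/dev/null; python3 s.py
```

```text
tool [0.4959 0.1018 0.0777] j [-0.18  0.3  -0.36  2.49  2.    0.42 -2.3 ] F [ 3.6 -2.3  0.7] M [-0.63 -0.31 -0.24] w 0.0181
shift units [-0.   -0.01 -0.  ]
turn units [-0.04 -0.01  4.16]
Maxis 0.16446668228978334 29.998681470751762 6.45
tool [0.4961 0.1018 0.0777] j [-0.23  0.3  -0.31  2.49  2.01  0.41 -2.03] F [ 5.6 -2.2  0.5] M [-0.63 -0.52 -0.2 ] w 0.018
shift units [ 0.   -0.01 -0.  ]
turn units [-0.04 -0.01  6.55]
Maxis 0.19182799391133262 29.997874684631824 6.85
```

```bash

python3 -m crank '[[[0,0,0,0,0,-0.9,-1],[0,0,0,0,0,-0.9,-1],[0,0,0,0,0,-0.9,-1],[0,0,0,0,0,-0.9,-1],[0,0,0,0,0,-0.9,-1],[0,0,0,0,0,-0.9,-1],[0,0,0,0,0,0,-1]]]' >/dev/null; python3 s.py
python3 -m crank '[[[0,0,0,0,0,-0.9,-1],[0,0,0,0,0,-0.9,-1],[0,0,0,0,0,0,-1]]]' >/dev/null; python3 s.py
```

```text
tool [0.4964 0.1021 0.0779] j [-0.34  0.29 -0.17  2.5   2.06  0.38 -1.45] F [ 5.  -1.6  0.1] M [-0.49 -0.74 -0.13] w 0.0182
shift units [ 0.01 -0.02 -0.  ]
turn units [-0.02 -0.03 11.95]
Maxis 0.1692983778493736 30.00069090980105 7.55
tool [0.4965 0.1023 0.078 ] j [-0.39  0.28 -0.13  2.5   2.08  0.37 -1.25] F [ 6.2 -0.5  0. ] M [-0.37 -0.74 -0.04] w 0.018
shift units [ 0.02 -0.03 -0.  ]
turn units [-0.02 -0.03 13.75]
Maxis 0.17325876413274538 30.00085959210992 7.85
```

```bash

python3 -m crank '[[[0,0,0,0,0,-0.8,-1],[0,0,0,0,0,-0.8,-1],[0,0,0,0,0,0,-1]]]' >/dev/null; python3 s.py
python3 -m crank '[[[0,0,0,0,0,-0.6,-1],[0,0,0,0,0,0,-1]]]' >/dev/null; python3 s.py
python3 -m crank '[[[0,0,0,0,0,-0.6,-1],[0,0,0,0,0,0,-1]]]' >/dev/null; python3 s.py
```

```text
tool [0.4965 0.1024 0.078 ] j [-0.42  0.28 -0.09  2.5   2.1   0.36 -1.08] F [ 5.6 -0.3  0.4] M [-0.27 -0.82 -0.1 ] w 0.0177
shift units [ 0.02 -0.03 -0.  ]
turn units [-0.02 -0.04 15.35]
Maxis 0.06755475949020343 30.001963642425835 8.15
tool [0.4965 0.1025 0.078 ] j [-0.44  0.28 -0.07  2.5   2.11  0.35 -1.02] F [ 5.3 -0.1 -0.5] M [-0.22 -0.75 -0.07] w 0.0181
shift units [ 0.03 -0.03 -0.  ]
turn units [-0.02 -0.04 15.94]
Maxis 0.06257119845387707 30.002202624455094 8.35
tool [0.4963 0.1025 0.0779] j [-0.45  0.28 -0.06  2.5   2.12  0.35 -0.96] F [6.3 0.9 0.3] M [ 0.45 -0.76 -0.47] w 0.0184
shift units [ 0.02 -0.03 -0.  ]
turn units [-0.02 -0.04 16.53]
Maxis -0.6446660154607954 30.37626475095749 8.55
```

The stop was hit after about 1.95 rad, so the clamp had been tight at about 1.9. I'll back off a little, then slide.

```bash

python3 -m crank '[[[0,0,0,0,0,0.6,-1],[0,0,0,0,0,0,-1]]]' >/dev/null; python3 s.py
cat > d.py <<'E'
from h import *
o=robot.get_obs(); Rt=R.from_euler('xyz',o['eef_rot']); d=np.array([np.sin(-YAW),np.cos(YAW),0])
P=np.array([.4963,.1025,.0779]); v=o['tool_pos']-P
print('slid',(v@d).round(4),'off',(v-(v@d)*d).round(4),'Fy',(o['contact_force']@d).round(2),'F',o['contact_force'].round(1),'slide',(.0504+v@d).round(4),'t',o['t'],'10mm tool units',(Rt.inv().apply(d)*.01/.03).round(3),'j',o['joints'].round(2))
E
python3 d.py
```

```text
tool [0.4962 0.1025 0.0778] j [-0.43  0.28 -0.07  2.5   2.11  0.35 -1.02] F [5.7 0.4 1.5] M [ 0.07 -0.7  -0.07] w 0.0179
shift units [ 0.01 -0.03 -0.  ]
turn units [-0.02 -0.04 15.9 ]
Maxis -0.10274013924285827 29.917108789086342 8.75
slid -0.0 off [-0.0001  0.     -0.0001] Fy 0.49 F [5.7 0.4 1.5] slide 0.0504 t 8.75 10mm tool units [0.01  0.333 0.001] j [-0.43  0.28 -0.07  2.5   2.11  0.35 -1.02]
```

```bash

python3 -m crank '[[[0,0.1,0,0,0,0,-1],[0,0.15,0,0,0,0,-1],[0,0.15,0,0,0,0,-1],[0,0.15,0,0,0,0,-1],[0,0.1,0,0,0,0,-1],[0,0,0,0,0,0,-1]]]' >/dev/null; python3 d.py
python3 -m crank '[[[0,0.1,0,0,0,0,-1],[0,0.1,0,0,0,0,-1],[0,0.1,0,0,0,0,-1],[0,0,0,0,0,0,-1]]]' >/dev/null; python3 d.py
```

```text
slid 0.0194 off [-0.0001  0.     -0.0001] Fy 0.44 F [ 6.3  0.4 -0.8] slide 0.0698 t 9.35 10mm tool units [0.009 0.333 0.001] j [-0.5   0.29 -0.06  2.49  2.02  0.36 -0.98]
slid 0.0282 off [-0.0001  0.     -0.0001] Fy -0.18 F [ 6.7 -0.3 -0.7] slide 0.0786 t 9.75 10mm tool units [0.009 0.333 0.001] j [-0.52  0.29 -0.06  2.48  1.98  0.37 -0.96]
```

```bash

python3 -m crank '[[[0,0.08,0,0,0,0,-1],[0,0.08,0,0,0,0,-1],[0,0.08,0,0,0,0,-1],[0,0.08,0,0,0,0,-1],[0,0.08,0,0,0,0,-1],[0,0,0,0,0,0,-1]]]' >/dev/null; python3 d.py
for i in 1; do python3 -m crank '[[[0,0.06,0,0,0,0,-1],[0,0.06,0,0,0,0,-1],[0,0.06,0,0,0,0,-1],[0,0,0,0,0,0,-1]]]' >/dev/null; python3 d.py; done
python3 -m crank '[[[0,0.06,0,0,0,0,-1],[0,0.06,0,0,0,0,-1],[0,0.06,0,0,0,0,-1],[0,0,0,0,0,0,-1]]]' >/dev/null; python3 d.py
```

```text
slid 0.0399 off [-0.0001  0.     -0.0001] Fy -0.81 F [ 5.3 -0.9  0.4] slide 0.0903 t 10.35 10mm tool units [0.009 0.333 0.001] j [-0.56  0.3  -0.06  2.47  1.93  0.38 -0.93]
slid 0.0447 off [-0.0002  0.     -0.0001] Fy -1.9 F [ 4.9 -2.   0.6] slide 0.0951 t 10.75 10mm tool units [0.008 0.333 0.   ] j [-0.57  0.3  -0.06  2.46  1.91  0.38 -0.92]
slid 0.0496 off [-0.0001  0.     -0.0001] Fy -3.6 F [ 4.9 -3.7  1.8] slide 0.1 t 11.15 10mm tool units [0.009 0.333 0.   ] j [-0.58  0.3  -0.05  2.46  1.88  0.39 -0.91]
```

```bash

python3 -m crank '[[[0,0.06,0,0,0,0,-1],[0,0.06,0,0,0,0,-1],[0,0.06,0,0,0,0,-1],[0,0,0,0,0,0,-1]]]' >/dev/null; python3 d.py
python3 -m crank '[[[0,0.05,0,0,0,0,-1],[0,0.05,0,0,0,0,-1],[0,0,0,0,0,0,-1]]]' >/dev/null; python3 d.py
python3 -m crank '[[[0,0.04,0,0,0,0,-1],[0,0.03,0,0,0,0,-1],[0,0,0,0,0,0,-1]]]' >/dev/null; python3 d.py
```

```text
slid 0.0549 off [-0.0002  0.     -0.0001] Fy -3.41 F [ 4.4 -3.5  0.2] slide 0.1053 t 11.55 10mm tool units [0.009 0.333 0.   ] j [-0.6   0.31 -0.05  2.45  1.86  0.39 -0.9 ]
slid 0.0579 off [-0.0002  0.     -0.0001] Fy -3.4 F [ 3.7 -3.4  1.4] slide 0.1083 t 11.85 10mm tool units [ 0.009  0.333 -0.   ] j [-0.6   0.31 -0.05  2.45  1.85  0.39 -0.89]
slid 0.0599 off [-0.0002  0.     -0.0001] Fy -4.08 F [ 3.4 -4.1  1.4] slide 0.1103 t 12.15 10mm tool units [ 0.009  0.333 -0.   ] j [-0.61  0.31 -0.05  2.44  1.84  0.39 -0.89]
```

```bash

python3 -m crank '[[[0,0.03,0,0,0,0,-1],[0,0.03,0,0,0,0,-1],[0,0,0,0,0,0,-1]]]' >/dev/null; python3 d.py
python3 -m crank '[[[0,0.03,0,0,0,0,-1],[0,0.03,0,0,0,0,-1],[0,0,0,0,0,0,-1]]]' >/dev/null; python3 d.py
python3 -m crank '[[[0,0.03,0,0,0,0,-1],[0,0,0,0,0,0,-1]]]' >/dev/null; python3 d.py
```

```text
slid 0.0616 off [-0.0002  0.     -0.0001] Fy -2.14 F [ 3.8 -2.2  1.4] slide 0.112 t 12.45 10mm tool units [ 0.009  0.333 -0.   ] j [-0.61  0.31 -0.05  2.44  1.83  0.39 -0.89]
slid 0.0634 off [-0.0002  0.     -0.0001] Fy -3.56 F [ 3.4 -3.6  0.9] slide 0.1138 t 12.75 10mm tool units [ 0.008  0.333 -0.   ] j [-0.62  0.31 -0.05  2.44  1.83  0.4  -0.88]
slid 0.0643 off [-0.0001  0.     -0.    ] Fy -4.52 F [ 3.9 -4.6  1.4] slide 0.1147 t 12.95 10mm tool units [ 0.008  0.333 -0.   ] j [-0.62  0.31 -0.05  2.44  1.82  0.4  -0.88]
```

```bash

python3 -m crank '[[[0,0.02,0,0,0,0,-1],[0,0,0,0,0,0,-1]]]' >/dev/null; python3 d.py
python3 -m crank '[[[0,0.02,0,0,0,0,-1],[0,0,0,0,0,0,-1]]]' >/dev/null; python3 d.py
```

```text
slid 0.0649 off [-0.0002  0.     -0.0001] Fy -4.57 F [ 4.  -4.6  0.7] slide 0.1153 t 13.15 10mm tool units [ 0.008  0.333 -0.   ] j [-0.62  0.31 -0.05  2.44  1.82  0.4  -0.88]
slid 0.0649 off [-0.0002  0.     -0.0001] Fy -5.58 F [ 3.3 -5.6  2. ] slide 0.1153 t 13.35 10mm tool units [ 0.009  0.333 -0.   ] j [-0.62  0.31 -0.05  2.44  1.82  0.4  -0.88]
```

```bash

python3 -m crank '[[[0,0.02,0,0,0,0,-1],[0,0,0,0,0,0,-1]]]' >/dev/null; python3 d.py
```

```text
slid 0.0649 off [-0.0002  0.     -0.0001] Fy -6.75 F [ 2.  -6.8  2.7] slide 0.1153 t 13.55 10mm tool units [ 0.009  0.333 -0.001] j [-0.62  0.31 -0.05  2.44  1.81  0.4  -0.88]
```

```bash

python3 -m crank '[[[0,0.04,0,0,0,0,-1],[0,0,0,0,0,0,-1]]]' >/dev/null; python3 d.py
python3 -m crank '[[[0,0.04,0,0,0,0,-1],[0,0,0,0,0,0,-1]]]' >/dev/null; python3 d.py
python3 -m crank '[[[0,0.04,0,0,0,0,-1],[0,0,0,0,0,0,-1],[0,0,0,0,0,0,-1]]]' >/dev/null; python3 d.py
python3 - <<'E'
from h import *
import pickle
T=cam('top'); S=cam('side'); pickle.dump((T,S),open('d1.pkl','wb'))
t=T['frame'][85:205,220:300,::-1]; s=S['frame'][172:302,330:425,::-1]
r=lambda i:cv2.resize(i,(395,590),interpolation=cv2.INTER_CUBIC)
cv2.imwrite('pics/c2.png',np.hstack([r(t),r(s)]))
E
```

```text
slid 0.065 off [-0.0001  0.     -0.0001] Fy -9.25 F [ 1.6 -9.3  6. ] slide 0.1154 t 13.75 10mm tool units [ 0.009  0.333 -0.001] j [-0.63  0.31 -0.05  2.44  1.81  0.4  -0.87]
slid 0.065 off [-0.0001  0.     -0.0001] Fy -12.73 F [ -0.1 -12.7   6.8] slide 0.1154 t 13.95 10mm tool units [ 0.009  0.333 -0.002] j [-0.63  0.31 -0.05  2.44  1.8   0.4  -0.87]
slid 0.0651 off [-0.0001  0.     -0.0001] Fy -15.19 F [ -1.6 -15.2   9.6] slide 0.1155 t 14.25 10mm tool units [ 0.009  0.333 -0.002] j [-0.63  0.31 -0.05  2.44  1.8   0.4  -0.87]
```

View pics/c2.png

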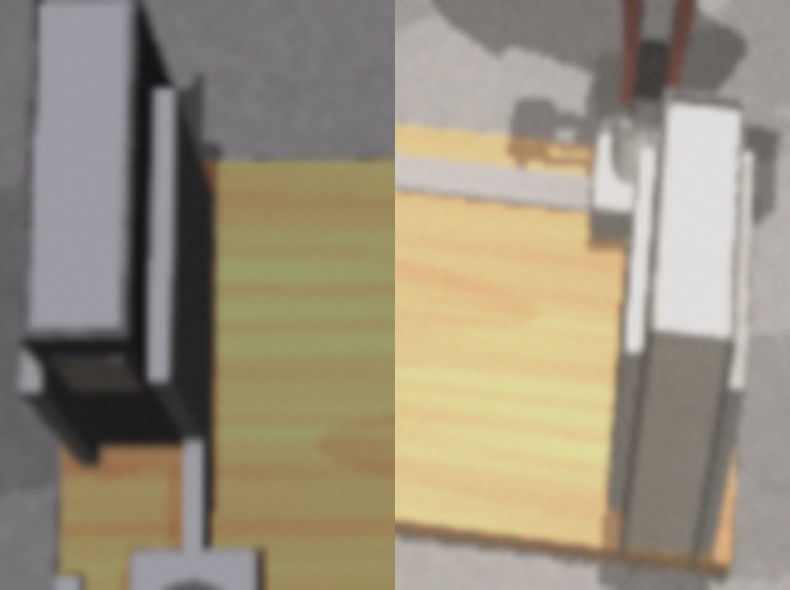

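The book is square and snug between the plate and the left wall (left half: book 85,170, plate 160,230). The push is only 15 N. Now I'll tighten.

```bash

python3 -m crank '[[[0,0,0,0,0,0.8,-1],[0,0,0,0,0,0.8,-1],[0,0,0,0,0,0.8,-1],[0,0,0,0,0,0.8,-1],[0,0,0,0,0,0.8,-1],[0,0,0,0,0,0.8,-1],[0,0,0,0,0,0,-1]]]' >/dev/null; python3 d.py; python3 s.py | tail -2
python3 -m crank '[[[0,0,0,0,0,0.8,-1],[0,0,0,0,0,0.8,-1],[0,0,0,0,0,0.8,-1],[0,0,0,0,0,0.8,-1],[0,0,0,0,0,0.8,-1],[0,0,0,0,0,0.8,-1],[0,0,0,0,0,0,-1]]]' >/dev/null; python3 d.py; python3 s.py | tail -2
```

```text
slid 0.0648 off [-0.0002  0.     -0.0002] Fy -16.07 F [ -2.4 -16.    9.8] slide 0.1152 t 15.05 10mm tool units [ 0.19   0.274 -0.003] j [-0.56  0.32 -0.13  2.43  1.78  0.43 -1.43]
turn units [-0.07  0.05 11.08]
Maxis -0.0915332603517851 29.96364589780569 15.05
slid 0.0646 off [-0.0003  0.     -0.0003] Fy -16.76 F [ -3.9 -16.7  10.4] slide 0.115 t 15.75 10mm tool units [ 0.309  0.126 -0.003] j [-0.49  0.32 -0.21  2.43  1.77  0.45 -1.98]
turn units [-0.05  0.07  6.28]
Maxis -0.03673797581588878 29.96130958199501 15.75
```

```bash

python3 -m crank '[[[0,0,0,0,0,0.8,-1],[0,0,0,0,0,0.8,-1],[0,0,0,0,0,0.8,-1],[0,0,0,0,0,0.8,-1],[0,0,0,0,0,0.8,-1],[0,0,0,0,0,0.8,-1],[0,0,0,0,0,0,-1]]]' >/dev/null; python3 d.py; python3 s.py | tail -2
python3 -m crank '[[[0,0,0,0,0,0.8,-1],[0,0,0,0,0,0.8,-1],[0,0,0,0,0,0.8,-1],[0,0,0,0,0,0.8,-1],[0,0,0,0,0,0,-1]]]' >/dev/null; python3 d.py; python3 s.py | tail -2
```

```text
slid 0.0646 off [-0.0005  0.     -0.0004] Fy -16.89 F [ -5.4 -16.8  11.9] slide 0.115 t 16.45 10mm tool units [ 0.327 -0.062 -0.003] j [-0.43  0.33 -0.28  2.42  1.76  0.48 -2.54]
turn units [-0.03  0.08  1.48]
Maxis 0.006722101982400641 30.00189308077097 16.45
slid 0.0647 off [-0.0003  0.     -0.0008] Fy -13.71 F [-10.9 -13.6  22. ] slide 0.1151 t 16.95 10mm tool units [ 0.283 -0.176 -0.003] j [-0.22  0.36 -0.52  2.41  1.73  0.56 -2.85]
turn units [-0.02  0.08 -1.58]
Maxis -0.015588779219284588 29.996213590493426 16.95
```

```bash

python3 -m crank '[[[0,0,0,0,0,0,0.3],[0,0,0,0,0,0,0.3],[0,0,0,0,0,0,0.3],[0,0,0,0,0,0,0.3],[0,0,0,0,0,0,0.3],[0,0,0,0,0,0,0.3],[0,0,0,0,0,0,0.3]]]'; python3 s.py
```

```text
t: 17.65
tool_pos: [0.4972, 0.1739, 0.0777]
eef_rot: [2.609, -0.301, 1.095]
contact_force: [-0.8, -0.7, 0.1]
grip_width: 0.0569
grasp_force: 0.0
tool [0.4972 0.1739 0.0777] j [-0.23  0.36 -0.52  2.41  1.73  0.55 -2.85] F [-0.8 -0.7  0.1] M [-0.08  0.59 -0.02] w 0.0569
shift units [-2.07  1.24 -0.01]
turn units [-0.05  0.01 -1.49]
Maxis 0.030637311560489773 0.0 17.65
```

```bash

python3 -m crank '[[[0,0,-0.6,0,0,0,0.3],[0,0,-0.8,0,0,0,0.3],[0,0,-0.8,0,0,0,0.3],[0,0,0,0,0,-1,0.3],[0,0,0,0,0,-1,0.3],[0,0,0,0,0,-1,0.3],[0,0,0,0,0,-1,0.3],[0,0,0,0,0,-1,0.3],[0,0,0,0,0,-1,0.3],[0,0,0,0,0,-1,0.3],[0,0,0,0,0,-1,0.3]]]' >/dev/null
python3 -m crank '[[[0,0,0,0,0,-1,0.3],[0,0,0,0,0,-1,0.3],[0,0,0,0,0,-1,0.3],[0,0,0,0,0,-1,0.3],[0,0,0,0,0,-1,0.3],[0,0,0,0,0,-1,0.3],[0,0,0,0,0,-1,0.3],[0,0,0,0,0,-1,0.3],[0,0,0,0,0,-1,0.3],[0,0,0,0,0,-1,0.3],[0,0,0,0,0,-1,0.3],[0,0,0,0,0,-1,0.3]]]' >/dev/null
python3 - <<'E'
from h import *
plan(np.array([.4972,.1672,.0776]),tool(59,1))
E
```

```text
tool [0.4597 0.1741 0.132 ] j [-0.23  0.17 -0.56  2.43  1.4   0.51 -0.17] F [-0.1 -0.4  1.2] M [ 0.04  0.52 -0.01] w 0.057
shift units [ 0.06 -0.21  2.2 ]
turn units [ 0.04 -0.03 -6.18]
```

```bash

python3 -m crank '[[[0,0,0,0,0,-1,0.3],[0,0,0,0,0,-1,0.3],[0,0,0,0,0,-1,0.3],[0,0,0,0,0,-1,0.3],[0,0,0,0,0,-1,0.3],[0,0,0,0,0,-1,0.3],[0,0,0,0,0,-0.2,0.3],[0,0,0,0,0,0,0.3]]]' >/dev/null
cat > q.py <<'E'
from h import *
plan(np.array([.4972,.1672,.0776]),tool(59,1)); o=robot.get_obs(); print('Maxis',o['moment']@KZ,o['grasp_force'],o['t'])
E
python3 q.py
python3 - <<'E'
from h import *
c=cam('wrist','w3.png'); print(proj(c,np.array([.4972,.1672,.0776])+.019*KZ))
E
```

```text
tool [0.4598 0.174  0.132 ] j [-0.23  0.17 -0.57  2.43  1.4   0.51  0.56] F [-1.  -0.4  0.6] M [ 0.09  0.56 -0.03] w 0.057
shift units [ 0.18 -0.11  2.2 ]
turn units [ 0.05 -0.02 -0.04]
Maxis -0.07057583349258156 0.0 20.75
[[316.55618306 208.12356822]]
```

View pics/w3.png

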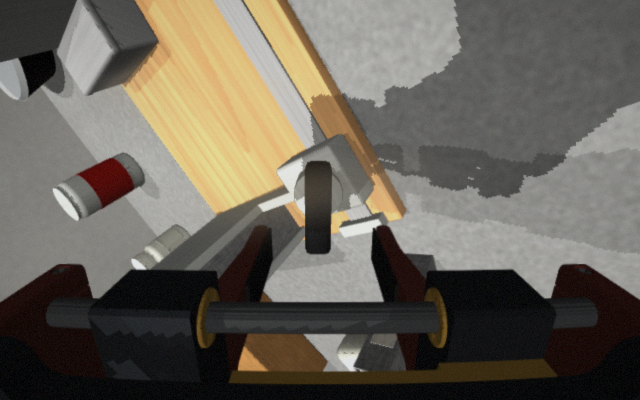

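The bar is at (318,207), upright in the image and centred between the fingers, as predicted. I'll re-grip and finish tightening.

```bash

python3 -m crank '[[[0.18,-0.11,0,0,0,0,0.3],[0,0,0.55,0,0,0,0.3],[0,0,0.55,0,0,0,0.3],[0,0,0.55,0,0,0,0.3],[0,0,0.55,0,0,0,0.3],[0,0,0,0,0,0,0]]]' | grep force
python3 -m crank '[[[0,0,0,0,0,0,-1],[0,0,0,0,0,0,-1],[0,0,0,0,0,0,-1],[0,0,0,0,0,0,-1],[0,0,0,0,0,0,-1],[0,0,0,0,0,0,-1],[0,0,0,0,0,0,-1],[0,0,0,0,0,0,-1]]]' >/dev/null; python3 q.py
python3 -m crank '[[[0,0,0,0,0,0.7,-1],[0,0,0,0,0,0.7,-1],[0,0,0,0,0,0.7,-1],[0,0,0,0,0,0.7,-1],[0,0,0,0,0,0.7,-1],[0,0,0,0,0,0,-1]]]' >/dev/null; python3 q.py
```

```text
contact_force: [-0.4, -0.2, -0.3]
grasp_force: 0.0
tool [0.4968 0.1677 0.078 ] j [-0.21  0.36 -0.52  2.41  1.75  0.54  0.29] F [-6.1  1.2  6.7] M [ 0.1   0.8  -0.06] w 0.0175
shift units [ 0.01 -0.01  0.02]
turn units [ 0.05 -0.01 -0.01]
Maxis -0.09662692215470639 29.990330068103503 22.2
tool [0.497  0.1676 0.0781] j [-0.17  0.36 -0.57  2.41  1.74  0.56 -0.12] F [-7.5  0.2  8.1] M [-0.03  0.6  -0.03] w 0.0181
shift units [ 0.01 -0.01  0.02]
turn units [ 0.05 -0.02 -3.54]
Maxis -0.0042289107897271125 29.991853907704353 22.8
```

```bash

python3 -m crank '[[[0,0,0,0,0,0.6,-1],[0,0,0,0,0,0.6,-1],[0,0,0,0,0,0.6,-1],[0,0,0,0,0,0.6,-1],[0,0,0,0,0,0,-1]]]' >/dev/null; python3 q.py
python3 -m crank '[[[0,0,0,0,0,0.6,-1],[0,0,0,0,0,0,-1]]]' >/dev/null; python3 q.py
python3 -m crank '[[[0,0,0,0,0,0.6,-1],[0,0,0,0,0,0,-1]]]' >/dev/null; python3 q.py
```

```text
tool [0.497  0.1675 0.0782] j [-0.14  0.37 -0.6   2.41  1.74  0.58 -0.4 ] F [-7.4 -0.2  9. ] M [-0.02  0.6  -0.04] w 0.0176
shift units [ 0.01 -0.01  0.02]
turn units [ 0.04 -0.03 -5.93]
Maxis -0.015218717515284901 29.992470330325887 23.3
tool [0.497  0.1675 0.0782] j [-0.13  0.37 -0.61  2.41  1.74  0.58 -0.47] F [-7.2 -0.3  8.7] M [-0.06  0.6  -0.09] w 0.0181
shift units [ 0.01 -0.01  0.02]
turn units [ 0.04 -0.03 -6.53]
Maxis -0.0338326822584686 29.992456384934485 23.5
tool [0.4971 0.1675 0.0783] j [-0.13  0.37 -0.62  2.41  1.74  0.58 -0.54] F [-6.9  0.3  8.3] M [-0.13  0.56 -0.08] w 0.018
shift units [ 0.01 -0.01  0.02]
turn units [ 0.04 -0.03 -7.13]
Maxis 0.012721214181427368 29.99262347118929 23.7
```

```bash

python3 -m crank '[[[0,0,0,0,0,0.5,-1],[0,0,0,0,0,0,-1]]]' >/dev/null; python3 q.py|grep -v shift
python3 -m crank '[[[0,0,0,0,0,0.5,-1],[0,0,0,0,0,0,-1]]]' >/dev/null; python3 q.py|grep -v shift
```

```text
tool [0.4971 0.1675 0.0783] j [-0.12  0.38 -0.63  2.41  1.74  0.59 -0.6 ] F [-6.2 -0.7  9.3] M [-0.57  0.51  0.51] w 0.0179
turn units [ 0.04 -0.03 -7.61]
Maxis 0.7506844097097974 30.39460079278797 23.9
tool [0.4976 0.1676 0.0786] j [-0.12  0.38 -0.63  2.41  1.74  0.59 -0.66] F [-5.6 -1.2  9.1] M [-0.62  0.29  0.54] w 0.0189
turn units [ 0.03 -0.02 -8.11]
Maxis 0.796543015221294 31.250429274514318 24.1
```

The stop is reached: the moment jumped to 0.75 N m. I'll undo the overturn, release and retract.

```bash

python3 -m crank '[[[0,0,0,0,0,-0.6,-1],[0,0,0,0,0,0,0.4],[0,0,0,0,0,0,0.4],[0,0,0,0,0,0,0.4],[0,0,0,0,0,0,0.4],[0,0,0,0,0,0,0.4],[0,0,0,0,0,0,0.4],[0,0,0,0,0,0,0.4]]]'
python3 -m crank '[[[0,0,-0.5,0,0,0,0.4],[0,0,-0.7,0,0,0,0.4],[0,0,-0.7,0,0,0,0.4],[0,0,-0.7,0,0,0,0.4],[0,0,-0.7,0,0,0,0.4],[0,0,0,0,0,0,0.4],[0,0,0,0,0,0,0.4]]]'
python3 - <<'E'
from h import *
T=cam('top');S=cam('side');W=cam('wrist')
t=T['frame'][85:240,215:400,::-1]; s=S['frame'][160:302,250:425,::-1]
r=lambda i,w,h:cv2.resize(i,(w,h),interpolation=cv2.INTER_CUBIC)
cv2.imwrite('pics/end.png',np.vstack([np.hstack([r(t,400,335),r(s,400,335)]),np.hstack([r(W['frame'][:,:,::-1],400,250),r(T['frame'][:,:,::-1],400,250)])]))
E
```

```text
t: 24.9
tool_pos: [0.4973, 0.1672, 0.0777]
eef_rot: [-3.055, 0.599, -3.001]
contact_force: [0.2, 1.5, 0.5]
grip_width: 0.0613
grasp_force: 0.0
t: 25.6
tool_pos: [0.4415, 0.1678, 0.1597]
eef_rot: [-3.055, 0.601, -3.001]
contact_force: [-0.5, -0.1, 0.3]
grip_width: 0.0617
grasp_force: 0.0
```

View pics/end.png

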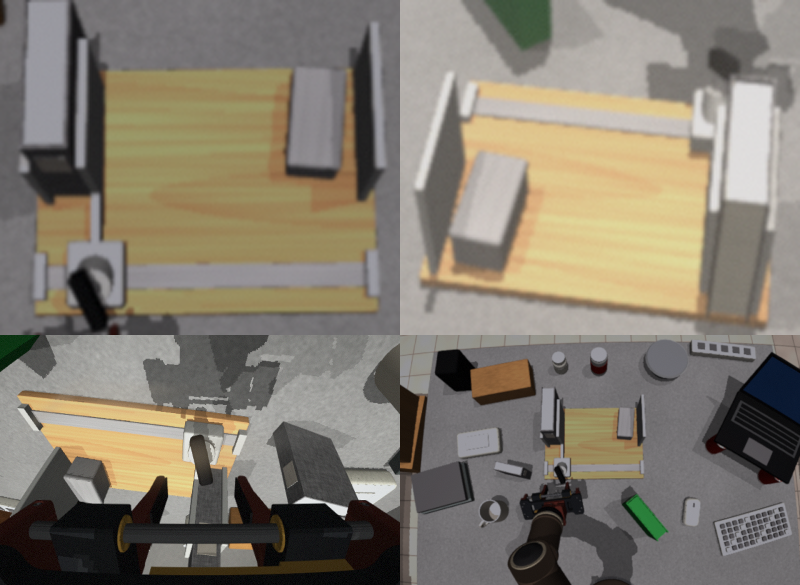

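```bash
python3 - <<'E'
from h import *
c=cam('wrist'); K=np.array([.4972,.1672,.0776])+.019*KZ
p=proj(c,K)[0]; x,y=p.astype(int)
F=c['frame'].max(2); box=np.array([(i*.032,j*.009,k*.012) for i in(-1,1) for j in(-1,1) for k in(-1,1)])
print(p)
for q in range(-30,45,5):
    h=cv2.convexHull(proj(c,(KM*R.from_euler('z',q,degrees=True)).apply(box)+K).astype(np.float32))
    m=np.zeros(F.shape,np.uint8); cv2.fillConvexPoly(m,h.astype(np.int32),1); print(q,round(F[m>0].mean(),1),round(cv2.minAreaRect(h)[2]))
o=robot.get_obs(); 
for q in range(0,20,4): print(q,((R.from_euler('xyz',o['eef_rot'])).inv()*tool(q,1)).as_rotvec().round(3))
E
```

```text
[322.73118575 201.38104646]
-30 150.6 38
-25 143.3 33
-20 134.8 28
-15 125.5 23
-10 116.4 18
-5 105.8 12
0 95.3 7
5 83.4 2
10 77.6 88
15 71.5 83
20 71.4 77
25 76.7 72
30 84.8 67
35 91.6 62
40 99.0 57
0 [ 0.001 -0.008  0.127]
4 [ 0.002 -0.008  0.058]
8 [ 0.002 -0.008 -0.012]
12 [ 0.002 -0.008 -0.082]
16 [ 0.002 -0.007 -0.152]
```

```bash
python3 - <<'E'
from h import *
c=cam('wrist'); K=np.array([.4972,.1672,.0776])+.019*KZ
box=np.array([(i*.032,j*.009,.012) for i,j in((-1,-1),(-1,1),(1,1),(1,-1))])
I=cv2.resize(c['frame'][140:260,260:380,::-1],None,fx=4.8,fy=4.8,interpolation=cv2.INTER_CUBIC)
for q,col in((8.5,(0,0,255)),(20,(0,255,0))):
    h=proj(c,(KM*R.from_euler('z',q,degrees=True)).apply(box)+K)
    cv2.polylines(I,[((h-[260,140]+.5)*4.8).astype(np.int32)],True,col,1)
cv2.imwrite('pics/k.png',I)
E
```

```text
(no output)
```

View pics/k.png

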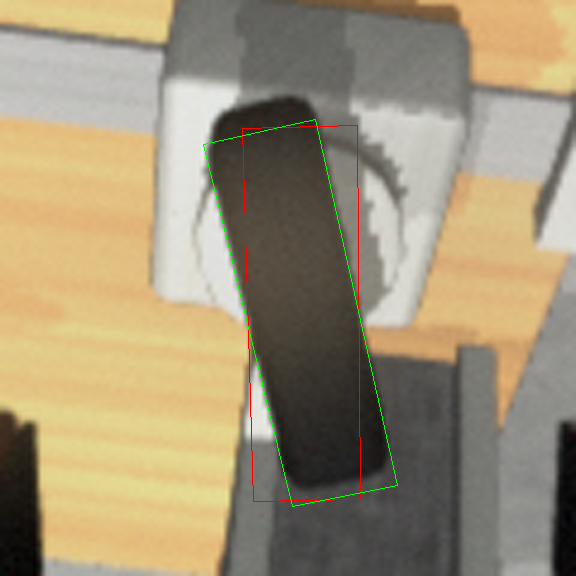

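The bar (288,290 in the crop) sits at about 20°, against roughly 8° where the tool held it. So it is about 0.2 rad short of where I expected the stop. I'll re-grip it squarely and turn to the stop again.

```bash

python3 -m crank '[[[0,0,0,0,0,-0.9,0.4],[0,0,0,0,0,-0.9,0.4],[0,0,0.65,0,0,0,0.4],[0,0,0.65,0,0,0,0.4],[0,0,0.65,0,0,0,0.4],[0,0,0.65,0,0,0,0.4],[0,0,0.6,0,0,0,0.4],[0,0,0,0,0,0,0]]]' | grep force
python3 -m crank '[[[0,0,0,0,0,0,-1],[0,0,0,0,0,0,-1],[0,0,0,0,0,0,-1],[0,0,0,0,0,0,-1],[0,0,0,0,0,0,-1],[0,0,0,0,0,0,-1],[0,0,0,0,0,0,-1],[0,0,0,0,0,0,-1]]]' >/dev/null; python3 q.py
python3 -m crank '[[[0,0,0,0,0,0.5,-1],[0,0,0,0,0,0,-1]]]' >/dev/null; python3 q.py|grep -v shift
python3 -m crank '[[[0,0,0,0,0,0.4,-1],[0,0,0,0,0,0,-1]]]' >/dev/null; python3 q.py|grep -v shift
```

```text
contact_force: [-0.5, 0.1, 0.0]
grasp_force: 0.0
tool [0.4956 0.1676 0.0807] j [-0.13  0.37 -0.62  2.41  1.73  0.58 -0.36] F [-5.  -0.6  7.4] M [-0.06  0.35  0.02] w 0.018
shift units [ 0.02 -0.01  0.12]
turn units [ 0.04 -0.02 -5.71]
Maxis 0.05364738482973001 29.99851717846468 27.45
tool [0.4957 0.1676 0.0808] j [-0.12  0.37 -0.62  2.41  1.73  0.58 -0.42] F [-6.1  0.4  7.3] M [-0.06  0.41 -0.06] w 0.018
turn units [ 0.04 -0.02 -6.23]
Maxis -0.007217306999470104 29.998535835184157 27.65
tool [0.4957 0.1675 0.0807] j [-0.12  0.37 -0.63  2.41  1.73  0.58 -0.47] F [-4.5  0.2  7.1] M [-0.08  0.33 -0.08] w 0.0177
turn units [ 0.04 -0.03 -6.63]
Maxis -0.01622738942478818 29.99809731496498 27.85
```

```bash

python3 -m crank '[[[0,0,0,0,0,0.4,-1],[0,0,0,0,0,0,-1]]]' >/dev/null; python3 q.py|grep -v shift
python3 -m crank '[[[0,0,0,0,0,0.3,-1],[0,0,0,0,0,0,-1]]]' >/dev/null; python3 q.py|grep -v shift
python3 -m crank '[[[0,0,0,0,0,0.2,-1],[0,0,0,0,0,0,-1]]]' >/dev/null; python3 q.py|grep -v shift
```

```text
tool [0.4957 0.1675 0.0808] j [-0.12  0.37 -0.63  2.41  1.73  0.59 -0.52] F [-4.5 -0.2  7.7] M [-0.09  0.36 -0.07] w 0.0178
turn units [ 0.04 -0.03 -7.03]
Maxis -0.002767504806856426 29.99819789081812 28.05
tool [0.4957 0.1675 0.0808] j [-0.11  0.37 -0.64  2.41  1.73  0.59 -0.55] F [-4.8  0.1  8.3] M [-0.09  0.38 -0.02] w 0.0178
turn units [ 0.04 -0.03 -7.32]
Maxis 0.03476077328388916 29.997763896826655 28.25
tool [0.4957 0.1675 0.0808] j [-0.11  0.37 -0.64  2.41  1.73  0.59 -0.57] F [-4.3 -0.7  6.6] M [-0.37  0.33  0.28] w 0.0179
turn units [ 0.04 -0.03 -7.51]
Maxis 0.4419607039947976 30.094500718805648 28.45
```

At the stop again, with the bar aligned in the fingers. Now I'll release straight.

```bash

python3 -m crank '[[[0,0,0,0,0,0,-0.4],[0,0,0,0,0,0,0.1],[0,0,0,0,0,0,0.4],[0,0,0,0,0,0,0.4],[0,0,0,0,0,0,0.4],[0,0,0,0,0,0,0.4],[0,0,0,0,0,0,0.4]]]' |grep -E 'width|force'
python3 -m crank '[[[0,0,-0.5,0,0,0,0.4],[0,0,-0.7,0,0,0,0.4],[0,0,-0.7,0,0,0,0.4],[0,0,-0.7,0,0,0,0.4],[0,0,-0.7,0,0,0,0.4],[0,0,0,0,0,0,0.4],[0,0,0,0,0,0,0.4]]]' |grep -E 'force|^t'
python3 - <<'E'
from h import *
import pickle
c=cam('wrist'); K=np.array([.4972,.1672,.0776])+.019*KZ
box=np.array([(i*.032,j*.009,.012) for i,j in((-1,-1),(-1,1),(1,1),(1,-1))])
F=c['frame'].max(2)
for q in range(0,32,3):
    h=proj(c,(KM*R.from_euler('z',q,degrees=True)).apply(box*[.9,.9,1])+K)
    m=np.zeros(F.shape,np.uint8); cv2.fillConvexPoly(m,h.astype(np.int32),1); print(q,round(F[m>0].mean(),1),end='; ')
I=cv2.resize(c['frame'][140:260,260:380,::-1],None,fx=4.8,fy=4.8)
for q,col in((8.5,(0,0,255)),(20,(0,255,0))):
    h=proj(c,(KM*R.from_euler('z',q,degrees=True)).apply(box)+K)
    cv2.polylines(I,[((h-[260,140]+.5)*4.8).astype(np.int32)],True,col,1)
cv2.imwrite('pics/k2.png',I)
E
```

```text
contact_force: [0.1, -0.0, -0.3]
grip_width: 0.0612
grasp_force: 0.0
t: 29.85
tool_pos: [0.4398, 0.1677, 0.1621]
contact_force: [-0.0, -0.1, -1.4]
grasp_force: 0.0
0 89.2; 3 84.4; 6 82.0; 9 77.7; 12 74.6; 15 70.6; 18 67.4; 21 67.6; 24 71.1; 27 73.4; 30 78.7;
```

View pics/k2.png

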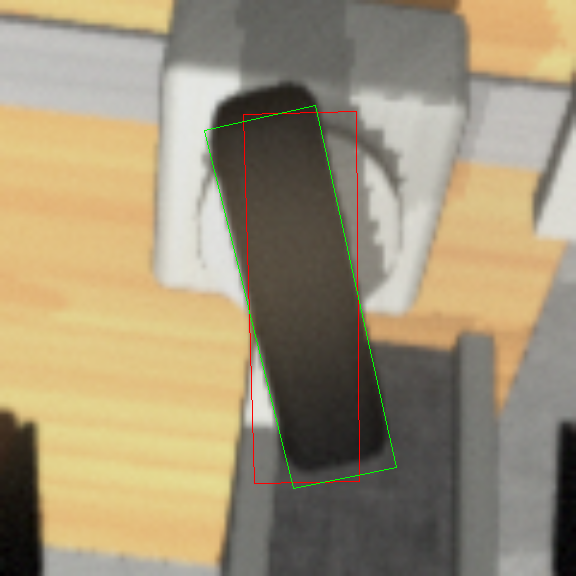

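```bash
cat > ang.py <<'E'
from h import *
from scipy.optimize import minimize
c=cam('wrist'); F=cv2.GaussianBlur(c['frame'].max(2).astype(np.float32),(0,0),1)
g=np.array([(x,y,.012) for x in np.linspace(-.031,.031,40) for y in np.linspace(-.0085,.0085,15)])
K0=np.array([.4972,.1672,.0776])+.019*KZ
def s(v):
    P=(KM*R.from_euler('z',v[0],degrees=True)).apply(g)+K0+KM.apply([v[1]/1e3,v[2]/1e3,0])
    p=proj(c,P).astype(np.float32); return cv2.remap(F,p[:,0],p[:,1],cv2.INTER_LINEAR).mean()
r=minimize(s,[18,0,0],method='Nelder-Mead',options=dict(initial_simplex=[[10,0,0],[25,0,0],[15,3,0],[15,0,3]])); print('bar angle, dx,dy mm',r.x.round(2),r.fun, 'clamp est',np.radians(180.2-r.x[0]).round(3))
E
python3 ang.py
python3 -m crank '[[[0,0,-0.3,0,0,0,0.4],[0,0,0,0,0,0,0.4],[0,0,0,0,0,0,0.4],[0,0,0,0,0,0,0.4],[0,0,0,0,0,0,0.4],[0,0,0,0,0,0,0.4],[0,0,0,0,0,0,0.4],[0,0,0,0,0,0,0.4],[0,0,0,0,0,0,0.4],[0,0,0,0,0,0,0.4],[0,0,0,0,0,0,0.4],[0,0,0,0,0,0,0.4]]]' | head -2
python3 ang.py
```

```text
bar angle, dx,dy mm [19.53 -2.23 -0.1 ] 67.23001861572266 clamp est 2.804
t: 31.15
tool_pos: [0.4342, 0.1679, 0.1691]
bar angle, dx,dy mm [19.56 -2.34 -0.1 ] 69.32559967041016 clamp est 2.804
```

```bash
sed -e "s/^c=cam('wrist')/import pickle; c=pickle.load(open('w1.pkl','rb'))/" -e "s/^K0=.*/K0=np.array([.4848,.102,.092])/" -e "s/\[10,0,0\],\[25,0,0\],\[15,3,0\],\[15,0,3\]/[60,0,0],[78,0,0],[70,3,0],[70,0,3]/" ang.py > ang1.py; python3 ang1.py
python3 - <<'E'
from h import *
I=cv2.imread('pics/w3.png'); print(I.shape)
E
```

```text
bar angle, dx,dy mm [69.42  0.14  1.7 ] 68.2597885131836 clamp est 1.933
(400, 640, 3)
```

The clamp is stable at about 2.80 rad, and it did reach its stop. The angle estimate shows no bias against the earlier grip, the book is snug and the arm is clear of everything. Handing in.

```bash
python3 -c "
from bench import robot
print(robot.sign_off())"
```

```text
the job is handed in; nothing more can be done
None
```

I handed the job in: the book stands snug and square between the plate and the left wall, and the knob was turned to its stop, but it sprang back on release to about 2.80 rad (2.7 needed). The push was about 17 N at most, and the tin and mouse were not touched.

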